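King into the flap-topped case

TASK

Put the ivory king away in the lidded plastic case: hold it upright and push it base first down through the sprung flap in the lid, letting go only once its foot is well below the lid, so that it drops inside and the flap springs shut. Leave the rook standing where it is.

Things in the scene. Friction and masses are not known exactly. Their poses are not given: they have to be found in the camera images.
- king_mid (a point): Centre (half-way up, z up) of the ivory plastic chess king, the tallest piece on the 3 mm tan mat: 95 mm tall, round foot 36 mm wide, narrow waist, round head 26 mm wide with straight sides 10 to 38 mm above this point, small cross on top; about 120 g. Gripped by the head, 45 mm of it can go below the lid with the fingers still above; let go there, its weight carries it in.
- case_mouth (a point): Centre of the square 60 x 60 mm mouth, level with the lid's top (z up, x and y along the sides), mid-lid on the fixed polypropylene case, 200 x 200 x 180 mm tall. Lid flat, 5 mm thick, nothing stands above it. Just below, a flap closes the mouth, hinged 30 mm from this point on its -x edge, swinging down. Inside 190 x 190 mm, floor 175 mm below this point.
- case_flap (a joint): Angle of the sprung flap (57 x 56 mm, 3 mm thick): 0 shut (level), growing to 1.5 rad as it is pushed down into the case. It takes a push of a few newtons to start (about 0.03 N m at the hinge) and springs back to 0 when free.
- rook_mid (a point): Centre (half-way up, z up) of the ivory plastic rook, a bystander: 54 mm tall, 34 mm wide, crown of four teeth. A small red resin cottage (about 70 mm tall) also stands loose on the mat; a steel vice is fixed at the mat's far right corner.
Things that resemble listed ones, but are neither listed nor needed, are in the scene too. Leave any yellow look-alike of the part that bears king_mid alone.

How it is judged:
By the outcome, as a careful person would: the job done as asked, in the order asked, and still so for the second after the job is handed in, with the robot touching nothing.
It also fails if it takes over 38 s, if anything falls off the work surface, if the arm or the gripper's body presses on something with over 40 N, if the wrist force passes 120 N, or if a joint passes its speed limit or range.

ROBOT

A 7-joint arm with a two-finger parallel gripper is mounted at the origin on the work surface. World frame = base frame: x ahead of the robot, y to its left, z up, the work surface at z = 0. Lengths are in m, angles in degrees, forces in N, time in s.
With the tool pointing down it reaches from about 0.35 to 0.775 m from the base axis. Payload 3.1 kg.
Tool frame: the origin (TCP) lies on the centre line of the jaws, within the pads' length; the fingertips stand 17 mm ahead of it and the grasp point (between the pads) lies 2 mm behind it (robot.tip_reach is the distance from the TCP to the fingertips, in m); z points along the fingers, y is the direction in which the jaws open and shut (so a half turn about z gives the same grasp; the last joint's range is limited). The gripper opens to 85 mm and grips with 20 to 120 N. Pads are 22 mm wide; open, the fingers measure 114 mm over their backs; the gripper's body (76 mm by 85 mm) begins 54 mm behind the grasp point. The pads swing forward as they close: fully open they stand 13 mm farther back than shut.
Start: joints at [71.752, 17.813, 0.802, 86.603, -0.252, 75.585, -1.558], TCP at [0.15, -0.529, 0.248] pointing down, gripper open.
Joint ranges: [-154.91, 154.91], [-16.99, 109.72], [-72.82, 74.43], [7.12, 147.25], [-82.49, 262.49], [11.32, 116.49], [-174.64, 174.64]. Speed limits (degrees/s): [159.86, 159.86, 180, 180, 180, 180, 180].

INTERFACE

Orientations are given as [roll, pitch, yaw] about the fixed x, y, z axes, in that order (R = Rz(yaw) Ry(pitch) Rx(roll)).
In Python, from station import robot, fingers, vision, workorder, recognise gives the robot as it stands. Calls block until the motion is done:
- robot.move_to(position, orientation): joint-space move of the TCP to a pose.
- robot.line_to(position, orientation=None, velocity=0.15, f_stop=None): straight line of the TCP; orientation=None keeps the orientation; velocity is the mean speed in m/s. With f_stop (N) it stops when the force on the tool has changed by that much, and returns True; else False.
- robot.move_j(angles): joint-space move.
- fingers.gripper_to(opening, force=None): opening from 0.0 (shut) to 1.0 (fully open); force is the grip in N (None keeps the last); returns when the fingers have stopped.
- robot.pause(seconds).
- robot.inverse_kinematics(position, orientation): joint angles nearest the present ones, or None.
- vision.grab_frame(name): name is "scene" or "top"; returns the picture (480x640x3 uint8, red, green, blue); there is no depth.
- vision.calibration(name): a dict with "mtx" (3x3 intrinsics, pixels), "k1" (the pictures are not rectified: a ray, as slopes to the right and down, at radius r is drawn at 1 + k1 r^2 times it, then the intrinsics apply), "extrinsics" (4x4, takes a point from world to camera coordinates). Camera axes: x right, y up, looking along -z (the intrinsics and any distortion apply to the point x, -y, -z); pixel columns grow to the right and rows downward; lengths in m; the calibration is good to about 2 mm. A picture is of the moment at which its call begins. calibration takes no time and is no camera call.
A pose or a line that the arm cannot do raises robot.PlanningError and nothing moves.
- workorder.close_job(): hands the job in, once; it reports no verdict.
Trained networks look in the newest picture that a camera, given by its name, has taken for a name from the list of things; names that differ only in an ending like _2 or _b are one class to them, and where a whole thing is asked for, a point or a joint stands for the part that bears it (a point fixed in the world has none). Each returns a list of dicts, best first, with "p" (0 to 1); they miss things now and then, are a little off and sometimes report something else, mostly with a low value. They report only what shows in the picture. A call takes as long as a camera call. They do not tell look-alikes from the thing itself.
- recognise(label, camera): "rect" ([centre column, centre row, width, height] in pixels, round what is visible of it).
Readings, each from a call of its own:
- robot.current_time_s(): time.
- robot.current_joint_positions(): joint angles.
- robot.current_dq(): joint speeds.
- robot.current_joint_torque(): joint torques, N m.
- robot.current_tool_pos(): TCP position.
- robot.current_eef_rot(): TCP orientation.
- robot.current_contact_force(): force on the tool from outside, world axes, zero at the start.
- robot.current_torque(): the same for the moment, N m.
- robot.current_finger_gap(): opening from 0.0 (shut) to 1.0 (fully open).
Only numpy, scipy, OpenCV 4.12 (cv2) and the standard library are available. Lean on these libraries where they do the work, as an engineer would, in place of code of your own. Each camera call takes 0.05 s, during which the arm holds its last target.

## Working session

There is one attempt and no reset: what is moved stays moved. The work goes in short steps, each a Python script; the robot and the scene stay as the last script left them, time stands still between calls to the robot, and variables do not carry over. Pictures are saved under pics/ and viewed, and the job is handed in when it is done.

```bash
mkdir -p pics; ls; cat > h.py <<'E'
import numpy as np, cv2
from station import robot, fingers, vision, workorder, recognise
def ray(cam,u,v):
    c=vision.calibration(cam);K=np.array(c["mtx"]);T=np.array(c["extrinsics"])
    d=np.array([(u-K[0,2])/K[0,0],(v-K[1,2])/K[1,1]]);s=d.copy()
    for _ in range(50): s=d/(1+c["k1"]*(s@s))
    r=T[:3,:3].T@np.array([s[0],-s[1],-1.]); o=-T[:3,:3].T@T[:3,3]
    return o,r/np.linalg.norm(r)
def at_z(cam,u,v,z):
    o,r=ray(cam,u,v);return o+r*(z-o[2])/r[2]
def proj(cam,p):
    c=vision.calibration(cam);K=np.array(c["mtx"]);T=np.array(c["extrinsics"])
    q=T[:3,:3]@np.array(p)+T[:3,3];s=np.array([q[0],-q[1]])/-q[2];s=s*(1+c["k1"]*(s@s))
    return K[0,0]*s[0]+K[0,2],K[1,1]*s[1]+K[1,2]
def save(img,n): cv2.imwrite("pics/"+n,img[:,:,::-1])
E
python3 - <<'E'
from h import *
for n in("scene","top"):
    save(vision.grab_frame(n),n+"0.png")
    c=vision.calibration(n);print(n,-np.array(c["extrinsics"])[:3,:3].T@np.array(c["extrinsics"])[:3,3],c["k1"])
    for l in("king_mid","case_mouth","case_flap","rook_mid"):
        print(n,l,[(np.round(d["rect"]).tolist(),round(d["p"],2)) for d in recognise(l,n)])
print(robot.current_time_s(),robot.current_eef_rot())
E
```

```text
pics
scene [ 0.91620417 -0.35001814  0.92186311] 0.0034069863813507247
scene king_mid [([150.0, 366.0, 29.0, 31.0], 0.81)]
scene case_mouth [([479.0, 207.0, 164.0, 165.0], 0.89)]
scene case_flap [([487.0, 182.0, 39.0, 31.0], 0.73)]
scene rook_mid [([332.0, 318.0, 15.0, 25.0], 0.81)]
top [ 0.18801664 -0.11841066  1.50926171] -0.009161651075236223
top king_mid [([412.0, 291.0, 19.0, 13.0], 0.53), ([410.0, 220.0, 18.0, 12.0], 0.51), ([470.0, 209.0, 18.0, 17.0], 0.51)]
top case_mouth [([196.0, 196.0, 106.0, 112.0], 0.68)]
top case_flap [([193.0, 188.0, 26.0, 27.0], 0.86)]
top rook_mid [([343.0, 183.0, 14.0, 18.0], 0.45)]
0.5 [-1.79996916e+02  3.00225110e-03  1.58658711e+01]
```

View pics/scene0.png

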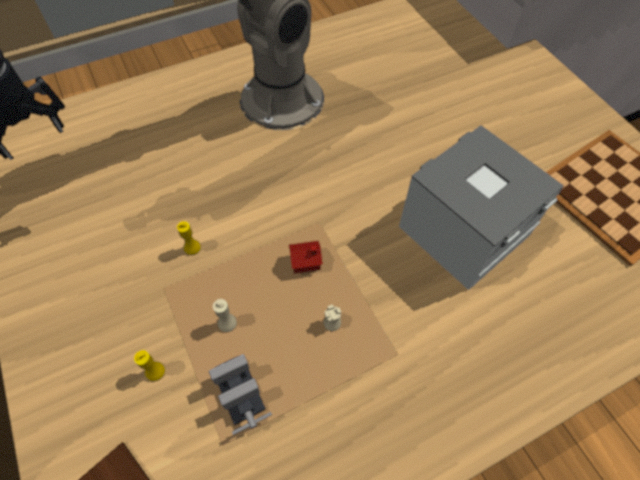

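View pics/top0.png

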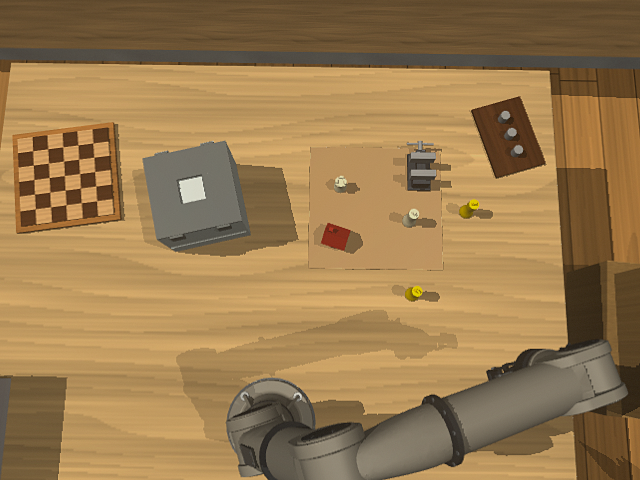

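```bash
python3 - <<'E'
from h import *
s=cv2.imread("pics/scene0.png")[:,:,::-1];t=cv2.imread("pics/top0.png")[:,:,::-1]
def crop(i,x,y,w,h,k): return cv2.resize(i[y:y+h,x:x+w],None,fx=k,fy=k,interpolation=cv2.INTER_CUBIC)
a=crop(s,180,270,60,80,6);b=crop(t,380,180,70,80,6)[:480]
save(np.hstack([a[:480],b]),"king.png")
a=crop(s,390,120,180,165,4.4)
save(a,"case_s.png"); save(crop(t,135,135,120,120,5),"case_t.png")
E
```

```text
(no output)
```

View pics/king.png

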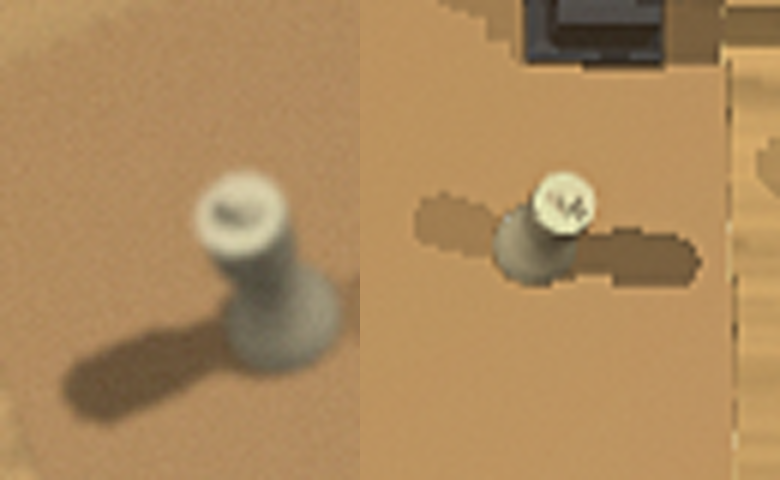

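View pics/case_s.png

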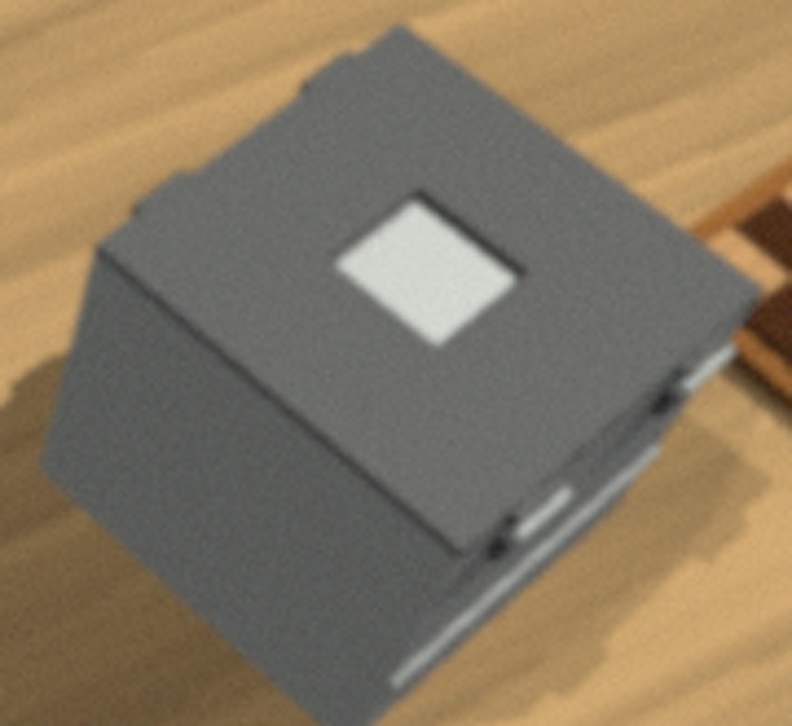

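View pics/case_t.png

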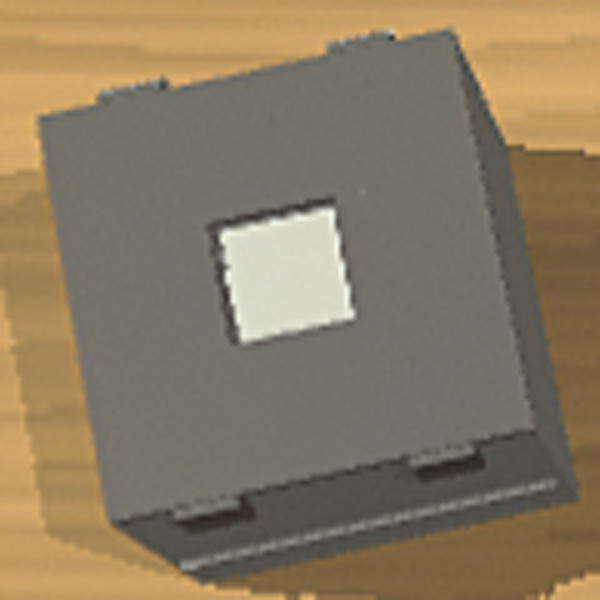

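```bash
python3 - <<'E'
from h import *
def C(pts,k,ox,oy): return [((x+.5)/k-.5+ox,(y+.5)/k-.5+oy) for x,y in pts]
for n,cam,pts,k,ox,oy in [("lid","top",[(40,118),(452,30),(535,432),(112,520)],5,135,135),("mouth","top",[(210,222),(333,198),(355,318),(237,345)],5,135,135),
 ("lid","scene",[(402,25),(760,290),(462,552),(100,245)],4.4,390,120),("mouth","scene",[(335,263),(418,190),(525,270),(437,347)],4.4,390,120)]:
    P=np.array([at_z(cam,u,v,.18)[:2] for u,v in C(pts,k,ox,oy)])
    e=np.roll(P,-1,0)-P
    print(n,cam,P.mean(0).round(4),np.linalg.norm(e,axis=1).round(4),(np.degrees(np.arctan2(e[:,1],e[:,0]))%90).round(1)); print(P.round(3).tolist())
# king: head top disc centre z=.003+.0475+.038=.0885; foot
for cam,pt in (("scene",(240,212)),("top",(564-360,204))):
    o=(180,270) if cam=="scene" else (380,180)
    print(cam,at_z(cam,*C([pt],6,*o)[0],.0885).round(4))
print("foot top",at_z("top",*C([(537-360,246)],6,380,180)[0],.006).round(4),"scene",at_z("scene",*C([(282,318)],6,180,270)[0],.006).round(4))
for u,v in [(407,191),(436,191),(436,150),(407,150)]: print("vice",at_z("top",u,v,.04).round(3))
for n,u,v in [("rook",340,184),("ylw1",414,291),("ylw2",472,206)]: print(n,at_z("top",u,v,.05).round(3))
E
```

```text
lid top [0.546  0.1847] [0.198  0.2006 0.1976 0.1981] [13.6 13.6 12.8 13.7]
[[0.62, 0.304], [0.666, 0.112], [0.471, 0.065], [0.427, 0.258]]
mouth top [0.5468 0.1853] [0.0584 0.0595 0.0559 0.0613] [12.4 12.9 14.2 15.3]
[[0.57, 0.221], [0.582, 0.164], [0.524, 0.151], [0.511, 0.205]]
lid scene [0.5447 0.1875] [0.1971 0.1976 0.1979 0.1981] [13.1 13.8 13.3 13.5]
[[0.425, 0.261], [0.617, 0.306], [0.664, 0.114], [0.472, 0.069]]
mouth scene [0.5442 0.1877] [0.0583 0.0579 0.0602 0.0565] [16.7 14.4 15.3 12.5]
[[0.525, 0.153], [0.508, 0.209], [0.564, 0.223], [0.58, 0.165]]
scene [ 0.5117 -0.3464  0.0885]
top [ 0.5151 -0.3488  0.0885]
foot top [ 0.5151 -0.35    0.006 ] scene [ 0.5123 -0.3471  0.006 ]
vice [ 0.586 -0.341  0.04 ]
vice [ 0.587 -0.416  0.04 ]
vice [ 0.699 -0.419  0.04 ]
vice [ 0.698 -0.343  0.04 ]
rook [ 0.6   -0.167  0.05 ]
ylw1 [ 0.326 -0.353  0.05 ]
ylw2 [ 0.546 -0.506  0.05 ]
```

Three pieces could be the king: the ivory one at scene (224,314) / top (412,217), and yellow ones at scene (190,238) and (150,366). The enlarged crop shows the first is ivory, with a round head and waist, standing on the mat, so that is the king. The yellow ones are look-alikes standing off the mat. The two cameras agree to about 3 mm on the king at (0.5135, -0.348) and the mouth at (0.5455, 0.186).

```bash
python3 - <<'E'
from h import *
k=[.5135,-.3478]
robot.move_to(k+[.21],[180,0,0])
print(robot.current_time_s())
print(robot.line_to(k+[.0700],velocity=.12,f_stop=15),robot.current_tool_pos())
save(vision.grab_frame("scene"),"pre.png")
fingers.gripper_to(0.0,40)
print(robot.current_finger_gap(),robot.current_time_s(),robot.current_contact_force())
robot.line_to(k+[.12],velocity=.12)
save(vision.grab_frame("scene"),"grip.png"); print(robot.current_finger_gap(),robot.current_time_s())
a=cv2.imread("pics/pre.png")[200:440,120:320];b=cv2.imread("pics/grip.png")[200:440,120:320]
cv2.imwrite("pics/pg.png",cv2.resize(np.hstack([a,b]),None,fx=2,fy=2))
E
```

```text
2.0083
False [ 0.51424925 -0.3482189   0.07102598]
0.28707428716631417 3.9583 [1.07305577 0.10233872 0.68938027]
0.293019452391828 4.575
```

View pics/pg.png

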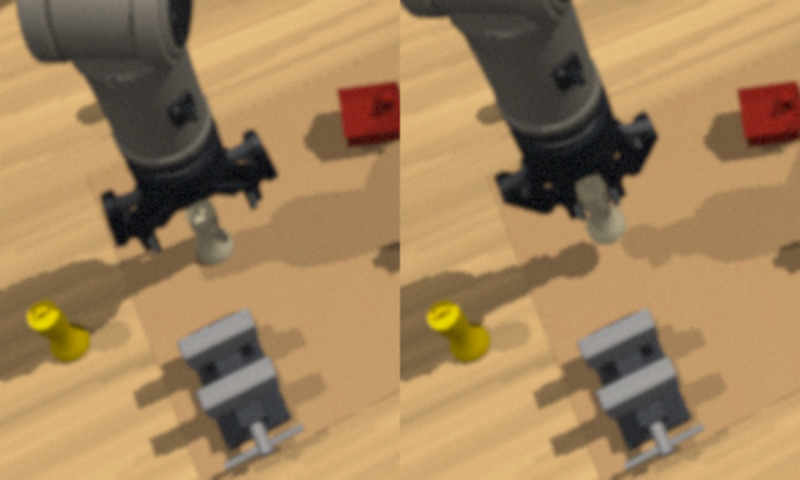

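Held: the gap is 0.29 (about 25 mm, the head's width) and the king hangs upright, clear of the mat. Next I carry it above the mouth and check alignment.

```bash
python3 - <<'E'
from h import *
m=[.5455,.1862]
robot.line_to([.5135,-.3478,.31],velocity=.2)
robot.move_to(m+[.31],[180,0,13.4])
robot.line_to(m+[.265],velocity=.1)
robot.pause(.2)
print(robot.current_tool_pos(),robot.current_eef_rot(),robot.current_finger_gap(),robot.current_contact_force(),robot.current_time_s())
s=vision.grab_frame("scene");t=vision.grab_frame("top")
p=robot.current_tool_pos()
for z in(.198,.235): print(proj("scene",[p[0],p[1],z]),proj("top",[p[0],p[1],z]))
save(np.hstack([cv2.resize(s[110:230,420:550],None,fx=4,fy=4,interpolation=2),cv2.resize(t[130:250,160:225],None,fx=4,fy=4,interpolation=2)]),"above.png")
E
```

```text
[0.5459761  0.18651996 0.26598143] [-1.79983042e+02 -1.10215222e-01  1.34012008e+01] 0.2894888013606624 [ 0.10352224  0.37937509 -1.54502225] 8.4083
(np.float64(489.7779853790248), np.float64(175.02784356744553)) (np.float64(189.17277066262537), np.float64(187.05937305985134))
(np.float64(495.80268240598724), np.float64(162.03112067774123)) (np.float64(185.5940430570256), np.float64(182.66566997400957))
```

View pics/above.png

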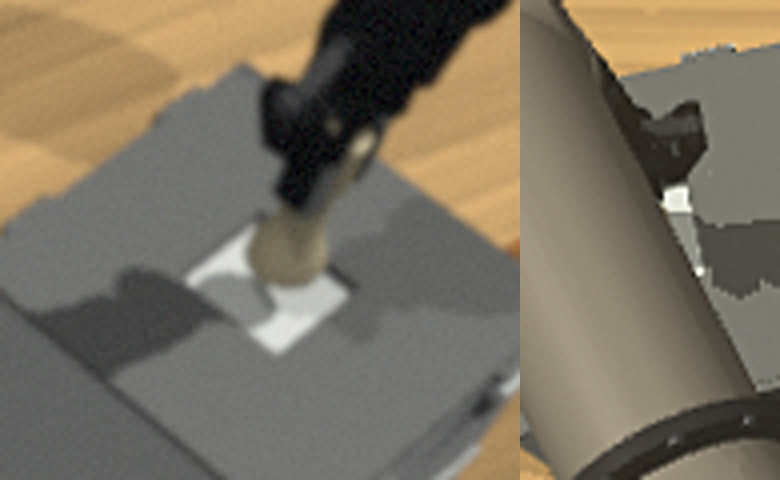

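```bash
python3 - <<'E'
from h import *
p=robot.current_tool_pos()
f=lambda u,v:((u+.5)/4-.5+420,(v+.5)/4-.5+110)
th=np.linspace(0,2*np.pi,60)
im=cv2.imread("pics/above.png")[:,:520].copy()
for dx,dy,c in((0,0,(0,0,255)),(0,0.004,(0,255,0))):
  q=np.array([proj("scene",[p[0]+dx+.018*np.cos(a),p[1]+dy+.018*np.sin(a),.199]) for a in th])
  q=(q-[420,110]+.5)*4-.5
  cv2.polylines(im,[q.round().astype(int)],True,c,1)
cv2.imwrite("pics/ov.png",im[150:400,150:400].repeat(2,0).repeat(2,1))
print(at_z("scene",*f(288,252),.2),p)
E
```

```text
[0.54378123 0.19141524 0.2       ] [0.54577847 0.1864347  0.26566334]
```

View pics/ov.png

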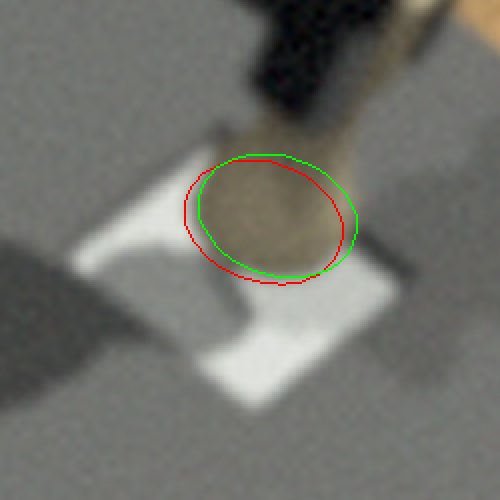

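The foot sits about 2 mm off the mouth centre, against 12 mm of clearance. I'll correct that and push down with a force stop.

```bash
python3 - <<'E'
from h import *
m=[.5455,.1842]
robot.line_to(m+[.262],velocity=.05)
print(robot.line_to(m+[.200],velocity=.06,f_stop=15))
robot.pause(.2)
print(robot.current_tool_pos(),robot.current_finger_gap(),robot.current_contact_force(),robot.current_time_s())
s=vision.grab_frame("scene")
save(cv2.resize(s[100:240,410:570],None,fx=4,fy=4,interpolation=2),"in.png")
E
```

```text
False
[0.54570846 0.18427117 0.20031889] 0.28876235714087206 [ 1.87635091 -0.4474144  -1.33040226] 10.1417
```

View pics/in.png

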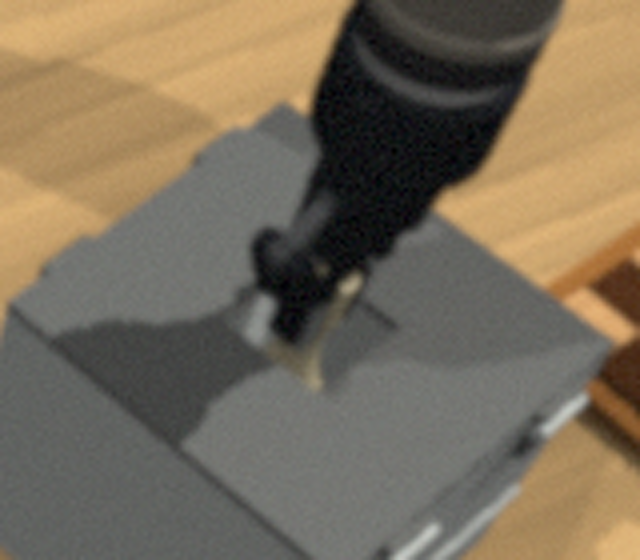

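The king is in to about 47 mm, the flap is down on the robot side, and forces are small. Releasing now.

```bash
python3 - <<'E'
from h import *
fingers.gripper_to(1.0)
robot.pause(.5)
print(robot.current_tool_pos(),robot.current_contact_force())
robot.line_to([.5455,.1842,.32],velocity=.12)
robot.move_to([.45,-.05,.35],[180,0,0]); robot.pause(.3)
s=vision.grab_frame("scene");t=vision.grab_frame("top");print(robot.current_time_s(),robot.current_contact_force())
for c in("scene","top"):
  for l in("king_mid","case_flap","rook_mid"):print(c,l,[(np.round(d["rect"]).tolist(),round(d["p"],2)) for d in recognise(l,c)])
save(s,"end_s.png")
save(np.hstack([cv2.resize(s[120:240,400:560],None,fx=2.5,fy=2.5,interpolation=2),cv2.resize(t[135:255,130:290],None,fx=2.5,fy=2.5,interpolation=2)]),"end.png")
E
```

```text
[0.54547436 0.18420322 0.19999351] [ 0.840889   -0.34305342  0.46022838]
13.8583 [ 0.00295561 -0.06107514  0.15486561]
scene king_mid [([149.0, 365.0, 29.0, 33.0], 0.7), ([189.0, 240.0, 25.0, 36.0], 0.61)]
scene case_flap [([486.0, 182.0, 34.0, 34.0], 0.93)]
scene rook_mid [([329.0, 319.0, 20.0, 23.0], 0.62)]
top king_mid [([469.0, 208.0, 21.0, 17.0], 0.6), ([412.0, 294.0, 24.0, 15.0], 0.53)]
top case_flap [([193.0, 188.0, 26.0, 33.0], 0.9)]
top rook_mid [([340.0, 185.0, 11.0, 16.0], 0.49), ([193.0, 187.0, 25.0, 28.0], 0.25)]
```

View pics/end.png

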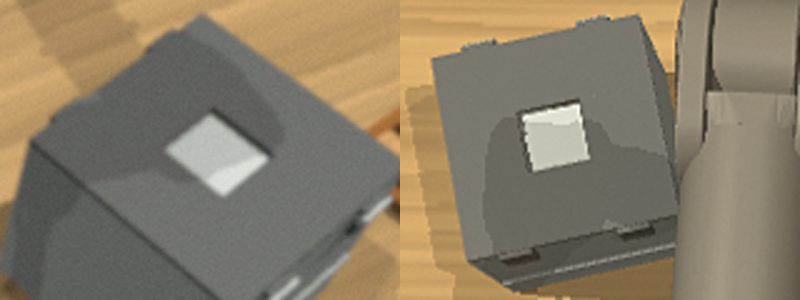

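View pics/end_s.png

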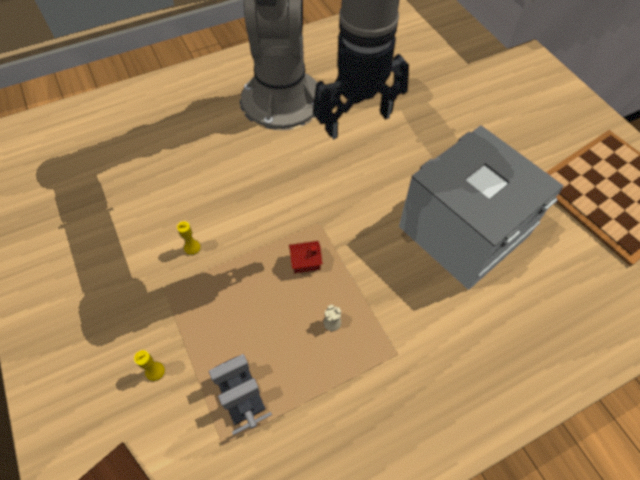

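The flap is shut and looks the same as at the start (scene (486,182)). The king is gone from the mat, and the rook at (332,318), the cottage and the yellow pieces are unmoved. The gripper is empty and clear of everything.

```bash
python3 -c "
from h import *
print(workorder.close_job())"
```

```text
the job is handed in; nothing more can be done
None
```

The ivory king is in the case and the job is handed in at about 14 s of the 38 s allowed. I gripped it by the head, pushed it foot first about 47 mm down through the flap, then let go with the fingers still above the lid.

**Last checks:** The final pictures show the flap shut and level, and no king on the mat or lid. The rook, the cottage and both yellow look-alikes are where they started. The contact force on the empty gripper is near zero. I could not see the king inside the closed case, so its drop is inferred from the shut flap and its absence elsewhere.

**Disagreements:**
- **King and mouth position:** the two cameras differed by up to about 4 mm. Before the push I found the foot about 2 mm off centre and corrected it.
- **Recogniser:** it kept naming the yellow pieces as the king. At the end it also gave one false "rook" on the flap (p = 0.25), and the pictures contradict both.

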